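# Fetch the blue paint jar from behind the bottles

### The arm

A 7-joint arm with a two-finger parallel gripper is mounted at the origin on the work surface. World frame = base frame: x ahead of the robot, y to its left, z up, the work surface at z = 0. Lengths are in m, angles in rad, forces in N, time in s.
With the tool pointing down it reaches from about 0.4 to 0.85 m from the base axis. Payload 10.4 kg.
Tool frame: the origin (TCP) lies at the very end of the fingers, on their centre line; the grasp point (between the pads) lies 19 mm behind it; z points along the fingers, y is the line along which they close (so a half turn about z gives the same grasp; the last joint's range is limited). The gripper opens to 85 mm and grips with 20 to 120 N. Pads are 22 mm wide; open, the fingers measure 114 mm over their backs; the gripper's body (76 mm by 85 mm) begins 54 mm behind the grasp point. The pads swing forward as they close: fully open they stand 13 mm farther back than shut.
Start: joints at [1.252, 0.332, -0.065, 1.46, 0.022, 1.35, -0.088], TCP at [0.182, -0.598, 0.231] pointing down, gripper open.
Joint ranges: [-2.6, 2.6], [-0.5, 2.12], [-1.47, 1.34], [0.16, 2.42], [-1.27, 4.41], [0.06, 2.06], [-2.6, 2.6]. Speed limits (rad/s): [2.22, 2.22, 2.79, 2.79, 3.14, 3.14, 3.14].

### API

Orientations are given as a unit quaternion [x, y, z, w].
In Python, from workcell import manip, vision, order gives the robot as it stands. The module is installed in compiled form; this text tells all that it offers.
- The arm moves only by the tool move_arm, never from a script. Its argument "motion" is a list of rows, each a list of 3 entries, a list of its own where there are three numbers: the shift along the tool's x, y, z scaled (see below), then the turn, a rotation vector about the tool's x, y, z scaled (see below), then the opening, from -1 (shut) to 1 (fully open). In form: [[[dx, dy, dz], [wx, wy, wz], hand], ...]. A call has 1 to 12 rows; each row shifts and turns the commanded pose from where the row before left it, along the tool's axes as they then stand; what a row does not reach is not made up. The controller multiplies each number of a shift by 0.75 m and each number of a turn by pi/4 rad. A row lasts 1/10 s, in which the tool goes at most 50 mm and 8.59 degrees, less where a joint would pass 70% of its speed; a pose out of reach is approached as far as the arm can. A call with a number of a shift or a turn outside -1 to 1 is refused whole. A call with a gripper value outside its range is refused whole. The fingers move at their own pace and stop on an object; "newtons" is the grip in N (left out, the last holds). Time passes only in rows, so rows that do not move let the fingers close. It gives the time, the measured TCP pose, the force, the opening and the grip force at its end, in the units of the state.
- manip.get_obs(): the state, without advancing time (a new reading comes with each control period).
- vision.camera(name): name is "side" or "top"; returns a dict with "pixels" (384x512x3 uint8, red, green, blue), "fx", "fy", "cx", "cy" (pixels), "R" (3x3) and "t" (3): a world point X has camera coordinates R X + t. Camera axes: x right, y down, z forward; pixel columns grow to the right and rows downward; lengths in m; the calibration is good to about 2 mm. A picture is of the moment at which its call begins. There is no depth.
- order.hand_in(): hands the job in; it is judged then, once.
The state is a dict: "clock": time; "joint_pos": joint angles; "joint_velocities": joint speeds; "tau": joint torques, N m; "position": TCP position; "ee_rot": TCP orientation; "ft_force": force on the tool from outside, world axes, zero at the start; "torque": the same for the moment, N m; "grip_width": opening from 0.0 (shut) to 1.0 (fully open); "grasp_force": force on a finger pad.
Only numpy, scipy, OpenCV 4.12 (cv2) and the standard library are available. Lean on these libraries where they do the work, as an engineer would, in place of code of your own. Each camera call takes 0.05 s, during which the arm holds its last target. There are 200 camera calls.

### The job

The blue paint jar is needed for the plate, but in the wooden caddy it is hemmed in by three tall bottles (amber glass, white, bare metal): first stand all three bottles together in the grey side tray, then stand the blue jar in the middle of the cork coaster, and only then put each bottle back in the middle of the caddy compartment it came from. Set everything down upright, let nothing fall over, and leave the red and yellow jars where they stand.

Things in the scene. Friction and masses are not known exactly. Their poses are not given: they have to be found in the camera images.
- amber_bottle: Amber-brown glass bottle of painting medium with a black cap. Round, 56 mm diameter up to 118 mm height, then a sloping shoulder to 134 mm, a 26 mm neck and a screw cap of 36 mm diameter from 137 to 165 mm (the top). About 0.18 to 0.42 kg; it does not tip easily. Loose; starts in the middle of one compartment of the caddy. Origin: centre of the underside; z up.
- white_bottle: White plastic bottle with an orange cap. Round, 56 mm diameter up to 118 mm height, then a sloping shoulder to 134 mm, a 26 mm neck and a screw cap of 36 mm diameter from 137 to 165 mm (the top). About 0.18 to 0.42 kg; it does not tip easily. Loose; starts in the middle of one compartment of the caddy. Origin: centre of the underside; z up.
- metal_bottle: Bare aluminium bottle with a green cap. Round, 56 mm diameter up to 118 mm height, then a sloping shoulder to 134 mm, a 26 mm neck and a screw cap of 36 mm diameter from 137 to 165 mm (the top). About 0.18 to 0.42 kg; it does not tip easily. Loose; starts in the middle of one compartment of the caddy. Origin: centre of the underside; z up.
- blue_jar: Blue low paint jar with a screw lid of the same colour: 54 mm diameter, 56 mm high. Loose, about 0.14 kg. The one to fetch; starts in the middle of one of the two caddy compartments farther from the robot. Origin: centre of the underside; z up.
- red_jar: Red low paint jar with a screw lid of the same colour: 54 mm diameter, 56 mm high. Loose, about 0.14 kg. To be left alone; stands about 95 mm from the coaster's centre. Origin: centre of the underside; z up.
- yellow_jar: Yellow low paint jar with a screw lid of the same colour: 54 mm diameter, 56 mm high. Loose, about 0.14 kg. To be left alone; stands about 95 mm from the coaster's centre, across the coaster from the red one. Origin: centre of the underside; z up.
- caddy: Square wooden caddy, fixed, 174 x 174 mm, with four open square compartments (two by two, 78 mm inside, centres at +-42 mm from the caddy's centre along its x and y axes). Walls and dividers 6 mm thick, 30 mm high; floor 6 mm above the table. Each compartment holds one thing. Origin: centre of the underside on the table; x and y along the walls, x roughly away from the robot.
- side_tray: Grey plastic side tray, fixed, empty at the start, 280 mm along its x axis, 110 mm along its y axis, with a 15 mm high, 5 mm thick rim; floor 5 mm above the table. Three bottles fit side by side along its x axis (84 mm apart). Origin: centre of the underside on the table.
- coaster: Round coaster, fixed, 90 mm diameter, 5 mm thick, cork-brown top with a white ceramic rim flush with it, on the other side of the caddy from the tray. Origin: centre of the underside on the table.
Not all that is in view belongs to the job. What is shaped like the coaster but turquoise is not meant. Of the things shaped like the blue_jar, the blue one is meant.

How it is judged:
By the outcome, as a careful person would: the job done as asked, in the order asked, and still so for the second after the job is handed in, with the robot touching nothing.
It also fails if it takes over 141 s, if anything falls off the work surface, if the arm or the gripper's body presses on something with over 40 N, if the wrist force passes 120 N, or if a joint passes its speed limit or range.

## Working session

There is one attempt and no reset: what is moved stays moved. The work goes in short steps, Python scripts to look and compute and a tool call to move; the robot and the scene stay as the last step left them, time stands still between calls to the robot, and variables do not carry over. Pictures are saved under pics/ and viewed, at most 14 in all, crops included, and the job is handed in when it is done.

Besides the shell and the picture viewer there is one more tool, called after ">>>" by a JSON object that holds its "method" and its "body". move_arm: Moves the arm, as the interface text tells. Its arguments: {"type":"object","properties":{"motion":{"type":"array"},"newtons":{"type":"number"}},"required":["motion"]}

```bash
mkdir -p pics; python3 - <<'E'
from workcell import manip, vision
import cv2,numpy as np
o=manip.get_obs(); print({k:np.round(v,3) for k,v in o.items()})
for n in("top","side"):
    c=vision.camera(n); cv2.imwrite(f"pics/{n}0.png",c["pixels"][:,:,::-1]); print(n,c["fx"],c["fy"],c["cx"],c["cy"],c["R"],c["t"], -np.array(c["R"]).T@c["t"])
E
```

```text
{'clock': np.float64(0.0), 'joint_pos': array([ 1.252,  0.333, -0.065,  1.461,  0.022,  1.35 , -0.089]), 'joint_velocities': array([ 0.001, -0.   , -0.   , -0.001,  0.   ,  0.   ,  0.001]), 'tau': array([-0.0000e+00, -6.2545e+01,  4.9000e-02, -3.9160e+01,  1.6000e-02,
        1.0000e-02,  0.0000e+00]), 'position': array([ 0.182, -0.597,  0.231]), 'ee_rot': array([ 0.989,  0.147, -0.   , -0.001]), 'ft_force': array([0.195, 0.693, 1.186]), 'torque': array([ 0.062,  0.008, -0.028]), 'grasp_force': np.float64(0.0), 'grip_width': np.float64(1.003)}
top 347.1154686390276 347.1154686390276 256.2353232245322 201.48931641228944 [[ 0.00467677 -0.99998503  0.00284046]
 [-0.99348932 -0.00496969 -0.11381686]
 [ 0.11382927 -0.00228967 -0.99349769]] [0.02267032 0.53656063 1.07421127] [0.41068454 0.02779612 1.12823166]
side 468.4644430590861 468.4644430590861 252.0968502841725 193.8726705203215 [[-0.99159662 -0.12927287 -0.00496634]
 [-0.09224061  0.73341213 -0.67349708]
 [ 0.09070728 -0.66737933 -0.7391732 ]] [0.565876   0.05863683 1.12742647] [0.46426364 0.78256858 0.8756655 ]
```

View pics/top0.png

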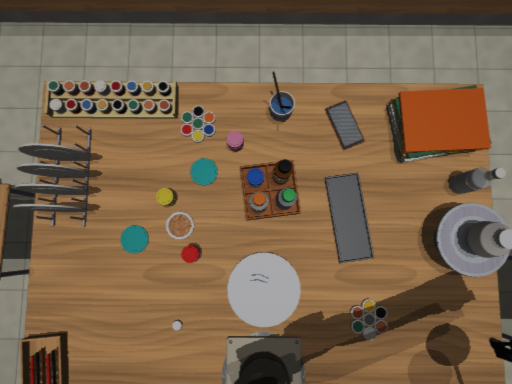

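View pics/side0.png

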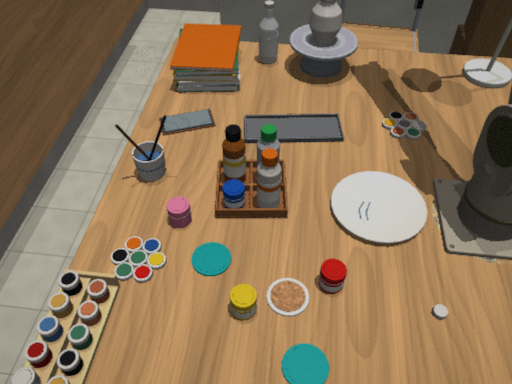

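Top view: the caddy is centred near (270,191). Blue is far-left (256,177), amber far-right (283,170), white near-left (260,201) and metal near-right (288,197). The tray is at (349,218), the cork coaster at (180,225), the red jar at (190,255) and the yellow jar at (165,197). Next I rectify to planes for accurate positions.

```bash
cat > h.py <<'E'
from workcell import manip, vision
import cv2,numpy as np
def ray(c,uv,z):
    uv=np.atleast_2d(uv).astype(float); R=np.array(c["R"]);t=np.array(c["t"]);C=-R.T@t
    d=np.c_[(uv[:,0]-c["cx"])/c["fx"],(uv[:,1]-c["cy"])/c["fy"],np.ones(len(uv))]@R
    return (C+d*((z-C[2])/d[:,2])[:,None])[:,:2]
def proj(c,P):
    q=np.atleast_2d(P)@np.array(c["R"]).T+c["t"]; return np.c_[q[:,0]/q[:,2]*c["fx"]+c["cx"],q[:,1]/q[:,2]*c["fy"]+c["cy"]]
def ortho(c,z,x0,x1,y0,y1,s=1000):
    # output col = (y1-y)*s, row=(x1-x)*s
    W,H=int((y1-y0)*s),int((x1-x0)*s); k=np.float32([[0,0],[W,0],[W,H],[0,H]])
    w=[(x1-a[1]/s,y1-a[0]/s,z) for a in k]
    M=cv2.getPerspectiveTransform(np.float32(proj(c,np.array(w))),k)
    return cv2.warpPerspective(c["pixels"][:,:,::-1].copy(),M,(W,H),flags=cv2.INTER_CUBIC)
def hsv(c): return cv2.cvtColor(c["pixels"],cv2.COLOR_RGB2HSV)
def blob(c,m,near,r):
    m=m.copy().astype(np.uint8); k=np.zeros_like(m); cv2.circle(k,near,r,1,-1); v,u=np.nonzero(m&k); return u.mean(),v.mean(),len(u)
E
python3 - <<'E'
from h import *
c=vision.camera("top")
a=ortho(c,0.03,.38,.68,-.14,.14,2000); b=ortho(c,0.015,.2,.6,-.4,-.1,1500)
cv2.imwrite("pics/cad.png",a); cv2.imwrite("pics/tray.png",b)
H=hsv(c)
m=(H[...,0]>85)&(H[...,0]<100)
red=((H[...,0]<6)|(H[...,0]>174))&(H[...,1]>180)
yel=(H[...,0]>22)&(H[...,0]<34)&(H[...,1]>180)
blu=(H[...,0]>105)&(H[...,0]<125)&(H[...,1]>150)
grn=(H[...,0]>50)&(H[...,0]<80)&(H[...,1]>150)
ora=(H[...,0]>5)&(H[...,0]<15)&(H[...,1]>200)
for n,mm,p,r,z in (("red",red,(190,253),14,.056),("yel",yel,(165,196),14,.056),("blue",blu,(256,177),12,.062),("green",grn,(289,195),12,.171),("orange",ora,(260,200),12,.171)):
    u=blob(c,mm,p,r); print(n,np.round(u,1),ray(c,u[:2],z).round(4))
w=((H[...,1]<60)&(H[...,2]>150)).astype(np.uint8)
k=np.zeros_like(w);cv2.circle(k,(180,225),19,1,-1); v,u=np.nonzero(w&k)
e=cv2.fitEllipse(cv2.convexHull(np.c_[u,v].astype(np.int32))); print(e,ray(c,e[0],.005))
E
```

```text
red [189.8 253.6 240. ] [[0.3723 0.2277]]
yel [164.7 196.2 217. ] [[0.5486 0.3103]]
blue [254.8 176.5 213. ] [[0.6112 0.03  ]]
green [288.3 194.8 114. ] [[ 0.5397 -0.0637]]
orange [258.4 197.8  70. ] [[0.5306 0.0196]]
((179.1845703125, 225.158447265625), (26.930892944335938, 27.53062629699707), 78.32630157470703) [[0.4611874  0.27370405]]
```

View pics/cad.png

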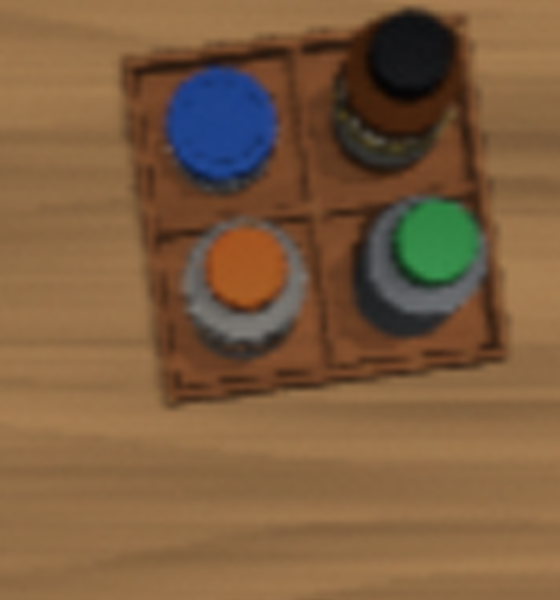

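View pics/tray.png

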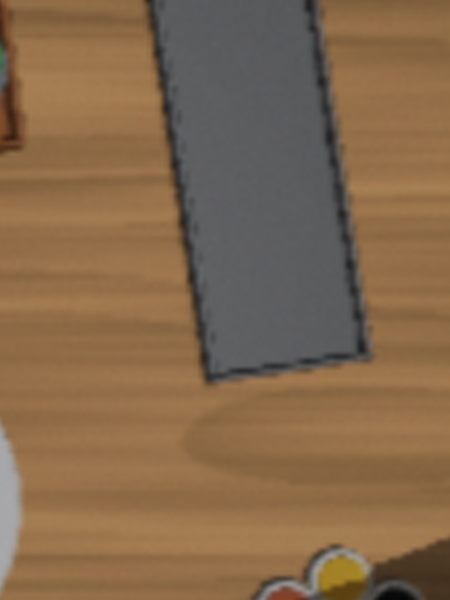

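```bash
python3 - <<'E'
from h import *
c=vision.camera("top"); H=hsv(c)
m=((H[...,1]<60)&(H[...,2]<125)).astype(np.uint8); k=np.zeros_like(m);k[168:268,318:380]=1
n,l,s,ce=cv2.connectedComponentsWithStats(m&k); i=1+s[1:,4].argmax(); v,u=np.nonzero(l==i)
P=(ray(c,np.c_[u,v],.008)*1000).astype(np.float32); r=cv2.minAreaRect(P); print(r,cv2.boxPoints(r))
E
```

```text
((491.0455322265625, -274.09954833984375), (279.650390625, 111.63323974609375), 8.688703536987305) [[ 344.39304 -240.04631]
 [ 361.257   -350.39844]
 [ 637.698   -308.15277]
 [ 620.8341  -197.80066]]
```

>>> {"method": "move_arm", "body": {"motion": [[[0,0,0],[0,0,0.125],1],[[0,0,0],[0,0,0.125],1],[[0,0,0],[0,0,0.125],1],[[0,0,0],[0,0,0],1],[[0,0,0],[0,0,0],1]], "newtons": 40}}

```text
clock: 0.7
position: [0.1822, -0.5978, 0.2312]
ee_rot: [1.0, 0.002, -0.0, -0.0]
ft_force: [0.7, -0.1, -0.8]
grip_width: 0.999
grasp_force: 0.0
```

>>> {"method": "move_arm", "body": {"motion": [[[0.03,-0.045,0],[0,0,0],1],[[0.03,-0.045,0],[0,0,0],1],[[0.03,-0.045,0],[0,0,0],1],[[0.03,-0.045,0],[0,0,0],1],[[0.03,-0.045,0],[0,0,0],1],[[0.03,-0.045,0],[0,0,0],1],[[0.03,-0.045,0],[0,0,0],1],[[0.03,-0.045,0],[0,0,0],1],[[0.03,-0.045,0],[0,0,0],1],[[0.03,-0.045,0],[0,0,0],1],[[0.03,-0.045,0],[0,0,0],1],[[0,0,0],[0,0,0],1]]}}

```text
clock: 1.9
position: [0.4321, -0.2211, 0.2317]
ee_rot: [1.0, 0.006, 0.001, -0.0]
ft_force: [-0.3, -0.3, -1.5]
grip_width: 1.003
grasp_force: 0.0
```

>>> {"method": "move_arm", "body": {"motion": [[[0.0425,-0.0371,0],[0,0,0],0.4],[[0.0425,-0.0371,0],[0,0,0],0.4],[[0.0425,-0.0371,0],[0,0,0],0.4],[[0.0425,-0.0371,0],[0,0,0],0.4],[[0.0425,-0.0371,0],[0,0,0],0.4],[[0.0425,-0.0371,0],[0,0,0],0.4],[[0,0,0],[0,0,0],0.4],[[0,0,0],[0,0,0],0.4]]}}

```text
clock: 2.7
position: [0.6204, -0.0587, 0.2307]
ee_rot: [1.0, 0.002, -0.0, -0.0]
ft_force: [0.2, -1.3, 1.0]
grip_width: 0.7
grasp_force: 0.0
```

```bash
python3 - <<'E'
from h import *
o=manip.get_obs(); print(o["position"],o["ee_rot"],o["grip_width"])
c=vision.camera("side"); cv2.imwrite("pics/s1.png",cv2.resize(c["pixels"][80:240,160:340,::-1],None,fx=3,fy=3,interpolation=2))
H=hsv(c)
grn=(H[...,0]>50)&(H[...,0]<80)&(H[...,1]>150); ora=(H[...,0]>5)&(H[...,0]<15)&(H[...,1]>200)
print(proj(c,[[.6231,-.0538,.171],[.5397,-.064,.171]]),blob(c,grn,(268,135),16))
E
```

```text
[ 0.62042512 -0.05866693  0.23069398] [ 9.99997257e-01  2.29219506e-03 -4.47015194e-04 -1.80311777e-04] 0.6997478646674532
[[232.43967646 128.1246279 ]
 [268.4464627  128.16995206]] (np.float64(268.4685990338164), np.float64(132.9951690821256), 207)
```

View pics/s1.png

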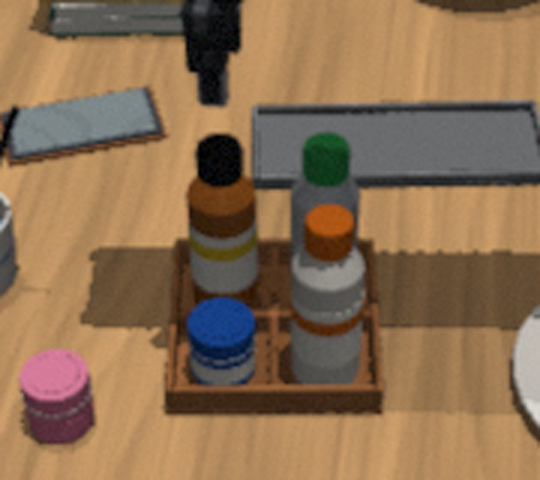

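The side view agrees: the amber cap is at about column 232, with the gripper right above it. Now descend and grip.

>>> {"method": "move_arm", "body": {"motion": [[[0.0036,-0.0065,0.02],[0,0,0],0.4],[[0,0,0.03],[0,0,0],0.4],[[0,0,0.03],[0,0,0],0.4],[[0,0,0.03],[0,0,0],0.4],[[0,0,0.015],[0,0,0],0.4],[[0,0,0],[0,0,0],0.4],[[0,0,0],[0,0,0],0.4],[[0,0,0],[0,0,0],-1],[[0,0,0],[0,0,0],-1],[[0,0,0],[0,0,0],-1],[[0,0,0],[0,0,0],-1],[[0,0,0],[0,0,0],-1]], "newtons": 50}}

```text
clock: 3.95
position: [0.6238, -0.0544, 0.139]
ee_rot: [1.0, 0.001, 0.001, 0.0]
ft_force: [-0.4, -0.5, 6.6]
grip_width: 0.407
grasp_force: 49.6
```

>>> {"method": "move_arm", "body": {"motion": [[[0,0,-0.03],[0,0,0],-1],[[0,0,-0.04],[0,0,0],-1],[[0,0,-0.03],[0,0,0],-1],[[-0.0082,0.0344,0],[0,0,0],-1],[[-0.0082,0.0344,0],[0,0,0],-1],[[-0.0082,0.0344,0],[0,0,0],-1],[[-0.0082,0.0344,0],[0,0,0],-1],[[-0.0082,0.0344,0],[0,0,0],-1],[[-0.0082,0.0344,0],[0,0,0],-1],[[-0.0082,0.0344,0],[0,0,0],-1],[[-0.0082,0.0344,0],[0,0,0],-1],[[0,0,0],[0,0,0],-1]]}}

```text
clock: 5.15
position: [0.572, -0.2658, 0.212]
ee_rot: [1.0, -0.002, -0.001, 0.001]
ft_force: [-0.2, -0.2, -2.7]
grip_width: 0.406
grasp_force: 50.3
```

>>> {"method": "move_arm", "body": {"motion": [[[0,0,0],[0,0,0],-1],[[0,0,0],[0,0,0],-1],[[0,0,0],[0,0,0],-1]]}}

```text
clock: 5.45
position: [0.5744, -0.2594, 0.2126]
ee_rot: [1.0, 0.002, 0.0, -0.0]
ft_force: [-0.5, 0.5, -2.5]
grip_width: 0.409
grasp_force: 50.4
```

>>> {"method": "move_arm", "body": {"motion": [[[0,0.002,0.03],[0,0,0],-1],[[0,0,0.03],[0,0,0],-1],[[0,0,0.025],[0,0,0],-1],[[0,0,0.008],[0,0,0],-1],[[0,0,0.003],[0,0,0],-1],[[0,0,0],[0,0,0],-1],[[0,0,0],[0,0,0],-1],[[0,0,0],[0,0,0],-1],[[0,0,0],[0,0,0],-1]]}}

```text
clock: 6.35
position: [0.5743, -0.2623, 0.1412]
ee_rot: [1.0, 0.001, 0.0, 0.0]
ft_force: [-0.4, -0.2, -2.8]
grip_width: 0.405
grasp_force: 50.4
```

>>> {"method": "move_arm", "body": {"motion": [[[0,0,0.0015],[0,0,0],-1],[[0,0,0.0015],[0,0,0],-1],[[0,0,0],[0,0,0],-1],[[0,0,0],[0,0,0],-1],[[0,0,0],[0,0,0],-1]]}}

```text
clock: 6.85
position: [0.5741, -0.2622, 0.1383]
ee_rot: [1.0, 0.001, 0.0, 0.0]
ft_force: [0.1, -0.1, -2.3]
grip_width: 0.408
grasp_force: 50.4
```

>>> {"method": "move_arm", "body": {"motion": [[[0,0,0.0012],[0,0,0],-1],[[0,0,0],[0,0,0],-1],[[0,0,0],[0,0,0],-1],[[0,0,0],[0,0,0],-1]]}}

```text
clock: 7.25
position: [0.5744, -0.2623, 0.138]
ee_rot: [1.0, 0.001, 0.0, 0.0]
ft_force: [-0.4, -0.4, 4.5]
grip_width: 0.407
grasp_force: 50.9
```

>>> {"method": "move_arm", "body": {"motion": [[[0,0,0],[0,0,0],0.4],[[0,0,0],[0,0,0],0.4],[[0,0,0],[0,0,0],0.4],[[0,0,0],[0,0,0],0.4],[[0,0,0],[0,0,0],0.4],[[0,0,-0.025],[0,0,0],0.4],[[0,0,-0.035],[0,0,0],0.4],[[0,0,-0.035],[0,0,0],0.4],[[0,0,-0.035],[0,0,0],0.4]]}}

```text
clock: 8.15
position: [0.5739, -0.2621, 0.2359]
ee_rot: [1.0, 0.001, -0.0, 0.0]
ft_force: [0.4, -0.2, -0.4]
grip_width: 0.698
grasp_force: 0.0
```

>>> {"method": "move_arm", "body": {"motion": [[[-0.0066,-0.0378,0],[0,0,0],0.4],[[-0.0066,-0.0378,0],[0,0,0],0.4],[[-0.0066,-0.0378,0],[0,0,0],0.4],[[-0.0066,-0.0378,0],[0,0,0],0.4],[[-0.0066,-0.0378,0],[0,0,0],0.4],[[-0.0066,-0.0378,0],[0,0,0],0.4],[[-0.0066,-0.0378,0],[0,0,0],0.4],[[0,0,0],[0,0,0],0.4],[[0,0,0],[0,0,0],0.4],[[0,0,0],[0,0,0],0.4],[[0,0,0],[0,0,0],0.4]]}}

```text
clock: 9.25
position: [0.5392, -0.065, 0.2348]
ee_rot: [1.0, -0.0, -0.0, 0.0]
ft_force: [-0.3, -0.1, -0.2]
grip_width: 0.7
grasp_force: 0.0
```

```bash
python3 - <<'E'
from h import *
c=vision.camera("side"); cv2.imwrite("pics/s2.png",cv2.resize(c["pixels"][60:240,160:400,::-1],None,fx=2.5,fy=2.5,interpolation=2))
E
```

```text
(no output)
```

View pics/s2.png

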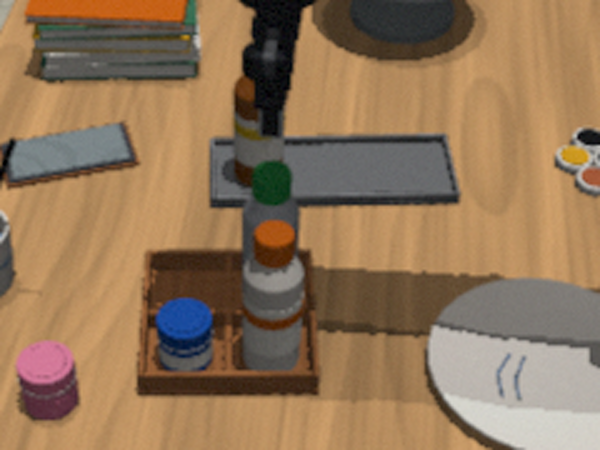

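Amber stands upright at the far end of the tray (crop 258,150), and the gripper is over the green cap (crop 272,182). Next is metal.

>>> {"method": "move_arm", "body": {"motion": [[[0.0007,-0.0013,0.028],[0,0,0],0.4],[[0,0,0.035],[0,0,0],0.4],[[0,0,0.035],[0,0,0],0.4],[[0,0,0.03],[0,0,0],0.4],[[0,0,0],[0,0,0],0.4],[[0,0,0],[0,0,0],0.4],[[0,0,0],[0,0,0],0.4],[[0,0,0],[0,0,0],-1],[[0,0,0],[0,0,0],-1],[[0,0,0],[0,0,0],-1],[[0,0,0],[0,0,0],-1],[[0,0,0],[0,0,0],-1]]}}

```text
clock: 10.5
position: [0.5405, -0.0633, 0.1401]
ee_rot: [1.0, 0.0, 0.001, 0.001]
ft_force: [-0.6, -2.7, 6.4]
grip_width: 0.406
grasp_force: 49.8
```

>>> {"method": "move_arm", "body": {"motion": [[[0,0,-0.03],[0,0,0],-1],[[0,0,-0.04],[0,0,0],-1],[[0,0,-0.03],[0,0,0],-1],[[-0.0082,0.035,0],[0,0,0],-1],[[-0.0082,0.035,0],[0,0,0],-1],[[-0.0082,0.035,0],[0,0,0],-1],[[-0.0082,0.035,0],[0,0,0],-1],[[-0.0082,0.035,0],[0,0,0],-1],[[-0.0082,0.035,0],[0,0,0],-1],[[-0.0082,0.035,0],[0,0,0],-1],[[-0.0082,0.035,0],[0,0,0],-1],[[0,0,0],[0,0,0],-1]]}}

```text
clock: 11.7
position: [0.4887, -0.2772, 0.2133]
ee_rot: [1.0, -0.002, -0.001, 0.001]
ft_force: [0.3, -0.4, -2.9]
grip_width: 0.407
grasp_force: 50.8
```

>>> {"method": "move_arm", "body": {"motion": [[[0,0,0],[0,0,0],-1],[[0,0,0],[0,0,0],-1],[[0,0,0],[0,0,0],-1],[[0,0,0.03],[0,0,0],-1],[[0,0,0.03],[0,0,0],-1],[[0,0,0.025],[0,0,0],-1],[[0,0,0.008],[0,0,0],-1],[[0,0,0.004],[0,0,0],-1],[[0,0,0.001],[0,0,0],-1],[[0,0,0],[0,0,0],-1],[[0,0,0],[0,0,0],-1],[[0,0,0],[0,0,0],-1]]}}

```text
clock: 12.9
position: [0.491, -0.2731, 0.141]
ee_rot: [1.0, 0.001, 0.0, 0.0]
ft_force: [-0.6, 0.1, -2.4]
grip_width: 0.407
grasp_force: 50.7
```

>>> {"method": "move_arm", "body": {"motion": [[[0,0,0.0015],[0,0,0],-1],[[0,0,0.001],[0,0,0],-1],[[0,0,0],[0,0,0],-1],[[0,0,0],[0,0,0],-1],[[0,0,0],[0,0,0],-1]]}}

```text
clock: 13.4
position: [0.4911, -0.2731, 0.1391]
ee_rot: [1.0, 0.001, 0.0, 0.0]
ft_force: [-0.9, -0.6, 4.6]
grip_width: 0.407
grasp_force: 51.2
```

>>> {"method": "move_arm", "body": {"motion": [[[0,0,0],[0,0,0],0.4],[[0,0,0],[0,0,0],0.4],[[0,0,0],[0,0,0],0.4],[[0,0,0],[0,0,0],0.4],[[0,0,0],[0,0,0],0.4],[[0,0,-0.025],[0,0,0],0.4],[[0,0,-0.035],[0,0,0],0.4],[[0,0,-0.035],[0,0,0],0.4],[[0,0,-0.035],[0,0,0],0.4]]}}

```text
clock: 14.3
position: [0.4906, -0.2728, 0.2371]
ee_rot: [1.0, 0.001, -0.0, -0.0]
ft_force: [0.2, 1.5, 0.3]
grip_width: 0.699
grasp_force: 0.0
```

>>> {"method": "move_arm", "body": {"motion": [[[0.0057,-0.0433,0],[0,0,0],0.4],[[0.0057,-0.0433,0],[0,0,0],0.4],[[0.0057,-0.0433,0],[0,0,0],0.4],[[0.0057,-0.0433,0],[0,0,0],0.4],[[0.0057,-0.0433,0],[0,0,0],0.4],[[0.0057,-0.0433,0],[0,0,0],0.4],[[0.0057,-0.0433,0],[0,0,0],0.4],[[0.0057,-0.0433,0],[0,0,0],0.4],[[0.0057,-0.0433,0],[0,0,0],0.4],[[0,0,0],[0,0,0],0.4],[[0,0,0],[0,0,0],0.4],[[0,0,0],[0,0,0],0.4]]}}

```text
clock: 15.5
position: [0.5288, 0.0182, 0.2359]
ee_rot: [1.0, -0.0, -0.0, 0.0]
ft_force: [-0.5, 0.4, -0.5]
grip_width: 0.699
grasp_force: 0.0
```

>>> {"method": "move_arm", "body": {"motion": [[[0.001,-0.0015,0.028],[0,0,0],0.4],[[0,0,0.035],[0,0,0],0.4],[[0,0,0.035],[0,0,0],0.4],[[0,0,0.03],[0,0,0],0.4],[[0,0,0],[0,0,0],0.4],[[0,0,0],[0,0,0],0.4],[[0,0,0],[0,0,0],0.4],[[0,0,0],[0,0,0],-1],[[0,0,0],[0,0,0],-1],[[0,0,0],[0,0,0],-1],[[0,0,0],[0,0,0],-1],[[0,0,0],[0,0,0],-1]]}}

```text
clock: 16.7
position: [0.5304, 0.0201, 0.1412]
ee_rot: [1.0, 0.0, 0.001, 0.0]
ft_force: [-0.6, -2.1, 5.8]
grip_width: 0.409
grasp_force: 49.8
```

>>> {"method": "move_arm", "body": {"motion": [[[0,0,-0.045],[0,0,0],-1],[[0,0,-0.055],[0,0,0],-1],[[-0.0162,0.0408,0],[0,0,0],-1],[[-0.0162,0.0408,0],[0,0,0],-1],[[-0.0162,0.0408,0],[0,0,0],-1],[[-0.0162,0.0408,0],[0,0,0],-1],[[-0.0162,0.0408,0],[0,0,0],-1],[[-0.0162,0.0408,0],[0,0,0],-1],[[-0.0162,0.0408,0],[0,0,0],-1],[[-0.0162,0.0408,0],[0,0,0],-1],[[-0.0162,0.0408,0],[0,0,0],-1],[[-0.0162,0.0408,0],[0,0,0],-1]]}}

```text
clock: 17.9
position: [0.4076, -0.2865, 0.2149]
ee_rot: [1.0, 0.001, -0.0, -0.0]
ft_force: [-0.1, -1.0, -2.9]
grip_width: 0.408
grasp_force: 51.2
```

>>> {"method": "move_arm", "body": {"motion": [[[0,0,0],[0,0,0],-1],[[0,0,0],[0,0,0],-1],[[0,0,0],[0,0,0],-1],[[0,0,0],[0,0,0],-1]]}}

```text
clock: 18.3
position: [0.4089, -0.2845, 0.215]
ee_rot: [1.0, 0.002, 0.0, -0.0]
ft_force: [0.5, -0.1, -3.0]
grip_width: 0.407
grasp_force: 51.4
```

Good. Down to contact (expect about 0.140).

>>> {"method": "move_arm", "body": {"motion": [[[0,0.0015,0.03],[0,0,0],-1],[[0,0,0.03],[0,0,0],-1],[[0,0,0.025],[0,0,0],-1],[[0,0,0.008],[0,0,0],-1],[[0,0,0.004],[0,0,0],-1],[[0,0,0.0015],[0,0,0],-1],[[0,0,0.001],[0,0,0],-1],[[0,0,0],[0,0,0],-1],[[0,0,0],[0,0,0],-1],[[0,0,0],[0,0,0],-1]]}}

```text
clock: 19.3
position: [0.4086, -0.2868, 0.1407]
ee_rot: [1.0, 0.001, 0.0, 0.0]
ft_force: [-0.3, 0.6, -3.0]
grip_width: 0.406
grasp_force: 51.2
```

>>> {"method": "move_arm", "body": {"motion": [[[0,0,0.0014],[0,0,0],-1],[[0,0,0],[0,0,0],-1],[[0,0,0],[0,0,0],-1],[[0,0,0],[0,0,0],-1]]}}

```text
clock: 19.7
position: [0.409, -0.287, 0.1401]
ee_rot: [1.0, 0.001, 0.001, 0.0]
ft_force: [0.3, -1.0, 6.3]
grip_width: 0.409
grasp_force: 51.8
```

>>> {"method": "move_arm", "body": {"motion": [[[0,0,0],[0,0,0],0.4],[[0,0,0],[0,0,0],0.4],[[0,0,0],[0,0,0],0.4],[[0,0,0],[0,0,0],0.4],[[0,0,0],[0,0,0],0.4],[[0,0,-0.025],[0,0,0],0.4],[[0,0,-0.035],[0,0,0],0.4],[[0,0,-0.035],[0,0,0],0.4],[[0,0,-0.035],[0,0,0],0.4]]}}

```text
clock: 20.6
position: [0.4083, -0.2866, 0.2379]
ee_rot: [1.0, 0.001, -0.0, -0.0]
ft_force: [-0.0, -0.1, -0.5]
grip_width: 0.696
grasp_force: 0.0
```

>>> {"method": "move_arm", "body": {"motion": [[[0.0272,-0.0422,0],[0,0,0],0.8],[[0.0272,-0.0422,0],[0,0,0],0.8],[[0.0272,-0.0422,0],[0,0,0],0.8],[[0.0272,-0.0422,0],[0,0,0],0.8],[[0.0272,-0.0422,0],[0,0,0],0.8],[[0.0272,-0.0422,0],[0,0,0],0.8],[[0.0272,-0.0422,0],[0,0,0],0.8],[[0.0272,-0.0422,0],[0,0,0],0.8],[[0.0272,-0.0422,0],[0,0,0],0.8],[[0.0272,-0.0422,0],[0,0,0],0.8],[[0,0,0],[0,0,0],0.8],[[0,0,0],[0,0,0],0.8]]}}

```text
clock: 21.8
position: [0.6121, 0.0309, 0.2364]
ee_rot: [1.0, 0.002, -0.0, -0.0]
ft_force: [-0.2, -0.4, 0.0]
grip_width: 0.899
grasp_force: 0.0
```

```bash
python3 - <<'E'
from h import *
c=vision.camera("side"); cv2.imwrite("pics/s3.png",cv2.resize(c["pixels"][60:240,160:400,::-1],None,fx=2.5,fy=2.5,interpolation=2))
H=hsv(c); blu=(H[...,0]>105)&(H[...,0]<125)&(H[...,1]>150)
print(proj(c,[[.6125,.0298,.062]]),blob(c,blu,(233,190),16))
E
```

```text
[[232.96143042 186.42529288]] (np.float64(233.35082872928177), np.float64(189.87016574585635), 362)
```

View pics/s3.png

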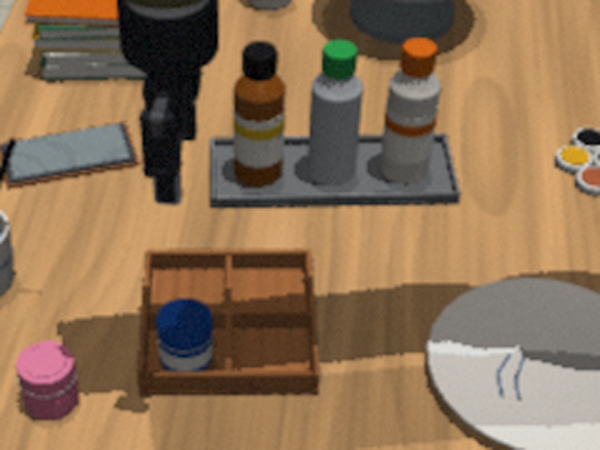

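All three bottles stand upright in the tray, and the blue jar is free at crop (185,335), matching the prediction. Next I fetch the jar.

>>> {"method": "move_arm", "body": {"motion": [[[0.0005,0.0013,0.05],[0,0,0],0.8],[[0,0,0.05],[0,0,0],0.8],[[0,0,0.05],[0,0,0],0.8],[[0,0,0.05],[0,0,0],0.8],[[0,0,0.04],[0,0,0],0.8],[[0,0,0.018],[0,0,0],0.8],[[0,0,0],[0,0,0],0.8],[[0,0,0],[0,0,0],0.8],[[0,0,0],[0,0,0],0.8]]}}

```text
clock: 22.75
position: [0.6137, 0.0289, 0.0454]
ee_rot: [1.0, 0.0, 0.002, 0.0]
ft_force: [0.1, -0.0, 0.1]
grip_width: 0.9
grasp_force: 0.0
```

>>> {"method": "move_arm", "body": {"motion": [[[0,0,0.0025],[0,0,0],-1],[[0,0,0],[0,0,0],-1],[[0,0,0],[0,0,0],-1],[[0,0,0],[0,0,0],-1],[[0,0,0],[0,0,0],-1],[[0,0,0],[0,0,0],-1]], "newtons": 40}}

```text
clock: 23.35
position: [0.613, 0.029, 0.0426]
ee_rot: [1.0, 0.001, 0.001, 0.0]
ft_force: [-2.0, -0.1, 5.6]
grip_width: 0.614
grasp_force: 41.5
```

>>> {"method": "move_arm", "body": {"motion": [[[0,0,-0.04],[0,0,0],-1],[[0,0,-0.05],[0,0,0],-1],[[0,0,-0.044],[0,0,0],-1],[[-0.0225,-0.0361,0],[0,0,0],-1],[[-0.0225,-0.0361,0],[0,0,0],-1],[[-0.0225,-0.0361,0],[0,0,0],-1],[[-0.0225,-0.0361,0],[0,0,0],-1],[[-0.0225,-0.0361,0],[0,0,0],-1],[[-0.0225,-0.0361,0],[0,0,0],-1],[[-0.0225,-0.0361,0],[0,0,0],-1],[[-0.0225,-0.0361,0],[0,0,0],-1],[[-0.0225,-0.0361,0],[0,0,0],-1]]}}

```text
clock: 24.55
position: [0.4594, 0.2736, 0.1423]
ee_rot: [1.0, 0.001, 0.0, 0.0]
ft_force: [0.6, 0.4, -0.9]
grip_width: 0.614
grasp_force: 42.8
```

>>> {"method": "move_arm", "body": {"motion": [[[0,0,0],[0,0,0],-1],[[0,0,0],[0,0,0],-1],[[0,0,0],[0,0,0],-1],[[0,0,0],[0,0,0],-1]]}}

```text
clock: 24.95
position: [0.4609, 0.2714, 0.1419]
ee_rot: [1.0, -0.0, 0.0, 0.0]
ft_force: [0.1, -0.5, -1.4]
grip_width: 0.619
grasp_force: 42.8
```

```bash
python3 - <<'E'
from h import *
c=vision.camera("side"); a=ortho(c,.005,.3,.6,.15,.4,2000)
cv2.imwrite("pics/s4.png",cv2.resize(c["pixels"][200:360,180:380,::-1],None,fx=3,fy=3,interpolation=2))
# coaster from side
H=hsv(c); w=((H[...,1]<60)&(H[...,2]>150)).astype(np.uint8); k=np.zeros_like(w); cv2.circle(k,(288,297),25,1,-1)
v,u=np.nonzero(w&k); P=(ray(c,np.c_[u,v],.005)*1000).astype(np.float32); print(cv2.minEnclosingCircle(P), cv2.fitEllipse(cv2.convexHull(P)))
E
```

```text
((451.7889404296875, 278.45294189453125), 44.11150360107422) ((454.2305908203125, 276.7820739746094), (76.07227325439453, 86.13497161865234), 152.6752166748047)
```

View pics/s4.png

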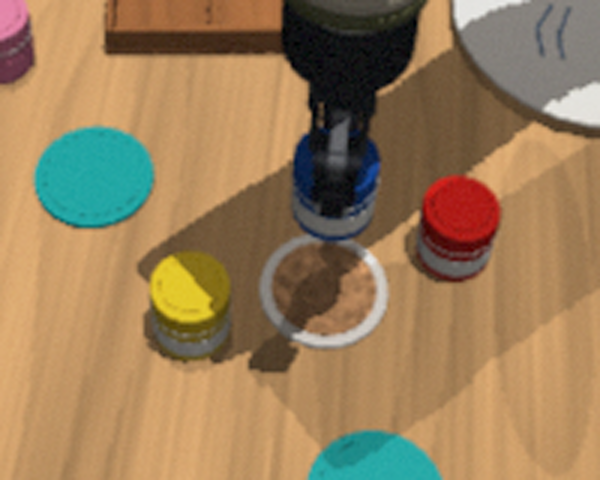

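The jar is held upright at crop (336,185), above the cork coaster (324,292). Shadow spoiled the fit, so I redo it on the first side picture.

```bash
python3 - <<'E'
from h import *
c=vision.camera("side"); print(ray(c,(288,297.3),.005))
c["pixels"]=cv2.imread("pics/side0.png")[:,:,::-1].copy()
H=hsv(c); w=((H[...,1]<70)&(H[...,2]>130)).astype(np.uint8); k=np.zeros_like(w); cv2.circle(k,(288,297),25,1,-1)
v,u=np.nonzero(w&k); P=(ray(c,np.c_[u,v],.005)*1000).astype(np.float32); print(cv2.fitEllipse(cv2.convexHull(P)))
E
```

```text
[[0.45872196 0.27740562]]
((460.0673522949219, 274.0902099609375), (89.34268188476562, 90.37386322021484), 96.95698547363281)
```

>>> {"method": "move_arm", "body": {"motion": [[[0,-0.0033,0.04],[0,0,0],-1],[[0,0,0.04],[0,0,0],-1],[[0,0,0.035],[0,0,0],-1],[[0,0,0.01],[0,0,0],-1],[[0,0,0.004],[0,0,0],-1],[[0,0,0.002],[0,0,0],-1],[[0,0,0],[0,0,0],-1],[[0,0,0],[0,0,0],-1],[[0,0,0],[0,0,0],-1]]}}

```text
clock: 25.95
position: [0.4607, 0.2752, 0.0444]
ee_rot: [1.0, 0.001, 0.001, -0.0]
ft_force: [0.7, 0.6, -0.9]
grip_width: 0.611
grasp_force: 42.7
```

>>> {"method": "move_arm", "body": {"motion": [[[0,0.0015,0.0015],[0,0,0],-1],[[0,0,0.0015],[0,0,0],-1],[[0,0,0.0005],[0,0,0],-1],[[0,0,0],[0,0,0],-1],[[0,0,0],[0,0,0],-1],[[0,0,0],[0,0,0],-1]]}}

```text
clock: 26.55
position: [0.4604, 0.2738, 0.0416]
ee_rot: [1.0, 0.001, 0.0, 0.0]
ft_force: [-1.3, -1.9, 6.4]
grip_width: 0.618
grasp_force: 43.5
```

>>> {"method": "move_arm", "body": {"motion": [[[0,0,0],[0,0,0],0.8],[[0,0,0],[0,0,0],0.8],[[0,0,0],[0,0,0],0.8],[[0,0,0],[0,0,0],0.8],[[0,0,0],[0,0,0],0.8],[[0,0,-0.025],[0,0,0],0.8],[[0,0,-0.05],[0,0,0],0.8],[[0,0,-0.06],[0,0,0],0.8],[[0,0,-0.06],[0,0,0],0.8],[[0,0,-0.06],[0,0,0],0.8],[[0,0,0],[0,0,0],0.8]]}}

```text
clock: 27.65
position: [0.4622, 0.2758, 0.2385]
ee_rot: [1.0, 0.001, 0.004, -0.002]
ft_force: [-0.3, 0.6, -0.1]
grip_width: 0.9
grasp_force: 0.0
```

>>> {"method": "move_arm", "body": {"motion": [[[-0.007,0.06,0],[0,0,0],0.4],[[-0.007,0.06,0],[0,0,0],0.4],[[-0.007,0.06,0],[0,0,0],0.4],[[-0.007,0.06,0],[0,0,0],0.4],[[-0.007,0.06,0],[0,0,0],0.4],[[-0.007,0.06,0],[0,0,0],0.4],[[-0.007,0.06,0],[0,0,0],0.4],[[-0.007,0.06,0],[0,0,0],0.4],[[-0.007,0.06,0],[0,0,0],0.4],[[-0.007,0.06,0],[0,0,0],0.4],[[-0.007,0.06,0],[0,0,0],0.4],[[0,0.05,0],[0,0,0],0.4]]}}

```text
clock: 28.85
position: [0.402, -0.2612, 0.232]
ee_rot: [1.0, -0.0, -0.0, 0.0]
ft_force: [0.7, 0.4, -0.3]
grip_width: 0.7
grasp_force: 0.0
```

>>> {"method": "move_arm", "body": {"motion": [[[0,0,0],[0,0,0],0.4],[[0,0,0],[0,0,0],0.4],[[0,0,0],[0,0,0],0.4],[[0,0,0],[0,0,0],0.4]]}}

```text
clock: 29.25
position: [0.4035, -0.2575, 0.2324]
ee_rot: [1.0, 0.002, 0.0, 0.0]
ft_force: [-1.1, -0.3, 1.3]
grip_width: 0.7
grasp_force: 0.0
```

```bash
python3 - <<'E'
from h import *
c=vision.camera("top"); H=hsv(c); blu=(H[...,0]>105)&(H[...,0]<125)&(H[...,1]>150)
u=blob(c,blu,(178,223),20); print(u,ray(c,u[:2],.061))
c=vision.camera("side"); cv2.imwrite("pics/s5.png",c["pixels"][50:350,:,::-1])
H=hsv(c)
grn=(H[...,0]>50)&(H[...,0]<80)&(H[...,1]>150); ora=(H[...,0]>5)&(H[...,0]<15)&(H[...,1]>200)
for m,p in((grn,(296,84)),(ora,(327,82))): u=blob(c,m,p,16); print(u,ray(c,u[:2],.156))
E
```

```text
(np.float64(175.44155844155844), np.float64(224.78787878787878), 231) [[0.45975004 0.27295821]]
(np.float64(295.1698113207547), np.float64(83.63522012578616), 159) [[ 0.49056721 -0.27232616]]
(np.float64(326.9268292682927), np.float64(82.17682926829268), 164) [[ 0.40750856 -0.28925181]]
```

View pics/s5.png

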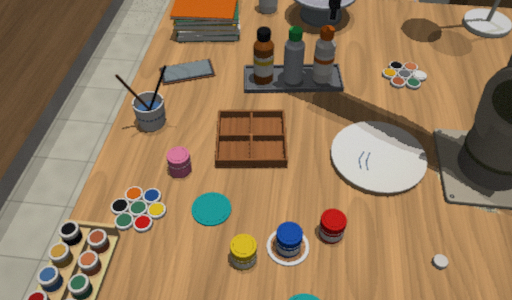

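The blue jar is centred on the cork coaster (289,240), red and yellow are untouched, and the three bottles stand in the tray. Next I return white.

>>> {"method": "move_arm", "body": {"motion": [[[0.007,0.0393,0],[0,0,0],0.4],[[0,0,0],[0,0,0],0.4],[[0,0,0.028],[0,0,0],0.4],[[0,0,0.035],[0,0,0],0.4],[[0,0,0.035],[0,0,0],0.4],[[0,0,0.025],[0,0,0],0.4],[[0,0,0],[0,0,0],0.4],[[0,0,0],[0,0,0],0.4],[[0,0,0],[0,0,0],0.4]]}}

```text
clock: 30.25
position: [0.4092, -0.2883, 0.1415]
ee_rot: [1.0, 0.001, 0.001, 0.001]
ft_force: [-0.5, 0.3, -0.2]
grip_width: 0.703
grasp_force: 0.0
```

>>> {"method": "move_arm", "body": {"motion": [[[0,0,0],[0,0,0],-1],[[0,0,0],[0,0,0],-1],[[0,0,0],[0,0,0],-1],[[0,0,0],[0,0,0],-1],[[0,0,0],[0,0,0],-1]], "newtons": 50}}

```text
clock: 30.75
position: [0.4091, -0.2887, 0.1413]
ee_rot: [1.0, 0.001, 0.001, 0.001]
ft_force: [-0.1, -1.1, 6.7]
grip_width: 0.407
grasp_force: 49.9
```

>>> {"method": "move_arm", "body": {"motion": [[[0,0,-0.045],[0,0,0],-1],[[0,0,-0.055],[0,0,0],-1],[[0.0161,-0.0411,0],[0,0,0],-1],[[0.0161,-0.0411,0],[0,0,0],-1],[[0.0161,-0.0411,0],[0,0,0],-1],[[0.0161,-0.0411,0],[0,0,0],-1],[[0.0161,-0.0411,0],[0,0,0],-1],[[0.0161,-0.0411,0],[0,0,0],-1],[[0.0161,-0.0411,0],[0,0,0],-1],[[0.0161,-0.0411,0],[0,0,0],-1],[[0.0161,-0.0411,0],[0,0,0],-1],[[0.0161,-0.0411,0],[0,0,0],-1]]}}

```text
clock: 31.95
position: [0.5288, 0.0215, 0.2148]
ee_rot: [1.0, 0.001, -0.0, 0.0]
ft_force: [0.3, -0.3, -3.8]
grip_width: 0.405
grasp_force: 51.3
```

>>> {"method": "move_arm", "body": {"motion": [[[0,0,0],[0,0,0],-1],[[0,0,0],[0,0,0],-1],[[0,0,0],[0,0,0],-1],[[0,0,0],[0,0,0],-1]]}}

```text
clock: 32.35
position: [0.5286, 0.0191, 0.215]
ee_rot: [1.0, -0.0, -0.0, 0.0]
ft_force: [1.0, -0.1, -2.6]
grip_width: 0.406
grasp_force: 51.4
```

>>> {"method": "move_arm", "body": {"motion": [[[0.001,0,0.03],[0,0,0],-1],[[0,0,0.03],[0,0,0],-1],[[0,0,0.025],[0,0,0],-1],[[0,0,0.008],[0,0,0],-1],[[0,0,0.002],[0,0,0],-1],[[0,0,0.001],[0,0,0],-1],[[0,0,0],[0,0,0],-1],[[0,0,0],[0,0,0],-1],[[0,0,0],[0,0,0],-1]]}}

```text
clock: 33.25
position: [0.5299, 0.0203, 0.1436]
ee_rot: [1.0, 0.001, 0.0, 0.0]
ft_force: [0.1, 0.1, -3.1]
grip_width: 0.407
grasp_force: 51.4
```

>>> {"method": "move_arm", "body": {"motion": [[[0,0,0.0013],[0,0,0],-1],[[0,0,0.0009],[0,0,0],-1],[[0,0,0],[0,0,0],-1],[[0,0,0],[0,0,0],-1],[[0,0,0],[0,0,0],-1]]}}

```text
clock: 33.75
position: [0.5301, 0.0202, 0.1423]
ee_rot: [1.0, 0.001, 0.001, 0.0]
ft_force: [-1.0, -0.8, 5.7]
grip_width: 0.405
grasp_force: 52.3
```

>>> {"method": "move_arm", "body": {"motion": [[[0,0,0],[0,0,0],0.4],[[0,0,0],[0,0,0],0.4],[[0,0,0],[0,0,0],0.4],[[0,0,0],[0,0,0],0.4],[[0,0,0],[0,0,0],0.4],[[0,0,-0.025],[0,0,0],0.4],[[0,0,-0.035],[0,0,0],0.4],[[0,0,-0.035],[0,0,0],0.4],[[0,0,-0.03],[0,0,0],0.4]]}}

```text
clock: 34.65
position: [0.5297, 0.0203, 0.2366]
ee_rot: [1.0, 0.001, 0.0, 0.0]
ft_force: [-0.0, -0.1, -0.9]
grip_width: 0.701
grasp_force: 0.0
```

>>> {"method": "move_arm", "body": {"motion": [[[-0.0058,0.0434,0],[0,0,0],0.4],[[-0.0058,0.0434,0],[0,0,0],0.4],[[-0.0058,0.0434,0],[0,0,0],0.4],[[-0.0058,0.0434,0],[0,0,0],0.4],[[-0.0058,0.0434,0],[0,0,0],0.4],[[-0.0058,0.0434,0],[0,0,0],0.4],[[-0.0058,0.0434,0],[0,0,0],0.4],[[-0.0058,0.0434,0],[0,0,0],0.4],[[-0.0058,0.0434,0],[0,0,0],0.4],[[0,0,0],[0,0,0],0.4],[[0,0,0],[0,0,0],0.4],[[0,0,0],[0,0,0],0.4]]}}

```text
clock: 35.85
position: [0.4912, -0.2715, 0.2352]
ee_rot: [1.0, 0.001, 0.0, -0.0]
ft_force: [0.0, 0.9, -0.3]
grip_width: 0.696
grasp_force: 0.0
```

>>> {"method": "move_arm", "body": {"motion": [[[0,0.0015,0.028],[0,0,0],0.4],[[0,0,0.035],[0,0,0],0.4],[[0,0,0.035],[0,0,0],0.4],[[0,0,0.028],[0,0,0],0.4],[[0,0,0],[0,0,0],0.4],[[0,0,0],[0,0,0],0.4],[[0,0,0],[0,0,0],0.4],[[0,0,0],[0,0,0],-1],[[0,0,0],[0,0,0],-1],[[0,0,0],[0,0,0],-1],[[0,0,0],[0,0,0],-1],[[0,0,0],[0,0,0],-1]]}}

```text
clock: 37.05
position: [0.4915, -0.2743, 0.142]
ee_rot: [1.0, 0.001, 0.001, 0.001]
ft_force: [-0.7, -0.9, 5.3]
grip_width: 0.406
grasp_force: 49.8
```

>>> {"method": "move_arm", "body": {"motion": [[[0,0,-0.03],[0,0,0],-1],[[0,0,-0.04],[0,0,0],-1],[[0,0,-0.03],[0,0,0],-1],[[0.008,-0.035,0],[0,0,0],-1],[[0.008,-0.035,0],[0,0,0],-1],[[0.008,-0.035,0],[0,0,0],-1],[[0.008,-0.035,0],[0,0,0],-1],[[0.008,-0.035,0],[0,0,0],-1],[[0.008,-0.035,0],[0,0,0],-1],[[0.008,-0.035,0],[0,0,0],-1],[[0.008,-0.035,0],[0,0,0],-1],[[0,0,0],[0,0,0],-1]]}}

```text
clock: 38.25
position: [0.5388, -0.0591, 0.2156]
ee_rot: [1.0, 0.004, -0.0, -0.001]
ft_force: [-0.0, 0.3, -3.1]
grip_width: 0.403
grasp_force: 50.8
```

>>> {"method": "move_arm", "body": {"motion": [[[0,0,0],[0,0,0],-1],[[0,0,0],[0,0,0],-1],[[0,0,0],[0,0,0],-1]]}}

```text
clock: 38.55
position: [0.5383, -0.0649, 0.2156]
ee_rot: [1.0, -0.0, -0.0, 0.0]
ft_force: [-0.3, 0.4, -2.0]
grip_width: 0.403
grasp_force: 50.8
```

>>> {"method": "move_arm", "body": {"motion": [[[0.0015,-0.0005,0.03],[0,0,0],-1],[[0,0,0.03],[0,0,0],-1],[[0,0,0.025],[0,0,0],-1],[[0,0,0.008],[0,0,0],-1],[[0,0,0.002],[0,0,0],-1],[[0,0,0.001],[0,0,0],-1],[[0,0,0.0005],[0,0,0],-1],[[0,0,0],[0,0,0],-1],[[0,0,0],[0,0,0],-1],[[0,0,0],[0,0,0],-1]]}}

```text
clock: 39.55
position: [0.5398, -0.0634, 0.1436]
ee_rot: [1.0, 0.001, 0.0, 0.0]
ft_force: [-0.3, 0.8, -2.9]
grip_width: 0.403
grasp_force: 50.8
```

>>> {"method": "move_arm", "body": {"motion": [[[0,0,0.0012],[0,0,0],-1],[[0,0,0],[0,0,0],-1],[[0,0,0],[0,0,0],-1],[[0,0,0],[0,0,0],-1]]}}

```text
clock: 39.95
position: [0.54, -0.0635, 0.143]
ee_rot: [1.0, 0.001, 0.001, 0.0]
ft_force: [-1.1, -0.5, 5.1]
grip_width: 0.404
grasp_force: 51.4
```

Contact. Release, then go to amber at (0.574, -0.262).

>>> {"method": "move_arm", "body": {"motion": [[[0,0,0],[0,0,0],0.4],[[0,0,0],[0,0,0],0.4],[[0,0,0],[0,0,0],0.4],[[0,0,0],[0,0,0],0.4],[[0,0,0],[0,0,0],0.4],[[0,0,-0.025],[0,0,0],0.4],[[0,0,-0.035],[0,0,0],0.4],[[0,0,-0.035],[0,0,0],0.4],[[0,0,-0.03],[0,0,0],0.4]]}}

```text
clock: 40.85
position: [0.5398, -0.0634, 0.2376]
ee_rot: [1.0, 0.001, 0.0, 0.0]
ft_force: [-0.2, -0.5, -0.1]
grip_width: 0.702
grasp_force: 0.0
```

>>> {"method": "move_arm", "body": {"motion": [[[0.0065,0.0378,0],[0,0,0],0.4],[[0.0065,0.0378,0],[0,0,0],0.4],[[0.0065,0.0378,0],[0,0,0],0.4],[[0.0065,0.0378,0],[0,0,0],0.4],[[0.0065,0.0378,0],[0,0,0],0.4],[[0.0065,0.0378,0],[0,0,0],0.4],[[0.0065,0.0378,0],[0,0,0],0.4],[[0,0,0],[0,0,0],0.4],[[0,0,0],[0,0,0],0.4],[[0,0,0],[0,0,0],0.4],[[0,0,0],[0,0,0],0.4]]}}

```text
clock: 41.95
position: [0.5743, -0.2605, 0.2364]
ee_rot: [1.0, 0.002, 0.0, -0.0]
ft_force: [-0.2, 0.5, 0.3]
grip_width: 0.695
grasp_force: 0.0
```

>>> {"method": "move_arm", "body": {"motion": [[[0,0.0012,0.028],[0,0,0],0.4],[[0,0,0.035],[0,0,0],0.4],[[0,0,0.035],[0,0,0],0.4],[[0,0,0.03],[0,0,0],0.4],[[0,0,0],[0,0,0],0.4],[[0,0,0],[0,0,0],0.4],[[0,0,0],[0,0,0],0.4],[[0,0,0],[0,0,0],-1],[[0,0,0],[0,0,0],-1],[[0,0,0],[0,0,0],-1],[[0,0,0],[0,0,0],-1],[[0,0,0],[0,0,0],-1]]}}

```text
clock: 43.15
position: [0.5747, -0.2631, 0.1416]
ee_rot: [1.0, 0.001, 0.001, 0.001]
ft_force: [-0.6, 0.6, 6.6]
grip_width: 0.407
grasp_force: 50.1
```

>>> {"method": "move_arm", "body": {"motion": [[[0,0,-0.03],[0,0,0],-1],[[0,0,-0.04],[0,0,0],-1],[[0,0,-0.03],[0,0,0],-1],[[0.0081,-0.0349,0],[0,0,0],-1],[[0.0081,-0.0349,0],[0,0,0],-1],[[0.0081,-0.0349,0],[0,0,0],-1],[[0.0081,-0.0349,0],[0,0,0],-1],[[0.0081,-0.0349,0],[0,0,0],-1],[[0.0081,-0.0349,0],[0,0,0],-1],[[0.0081,-0.0349,0],[0,0,0],-1],[[0.0081,-0.0349,0],[0,0,0],-1],[[0,0,0],[0,0,0],-1]]}}

```text
clock: 44.35
position: [0.6226, -0.0478, 0.215]
ee_rot: [1.0, 0.004, -0.0, -0.001]
ft_force: [-1.0, -0.4, -3.0]
grip_width: 0.406
grasp_force: 50.6
```

>>> {"method": "move_arm", "body": {"motion": [[[0,0,0],[0,0,0],-1],[[0,0,0],[0,0,0],-1],[[0,0,0],[0,0,0],-1]]}}

```text
clock: 44.65
position: [0.6221, -0.0547, 0.2151]
ee_rot: [1.0, -0.0, -0.0, 0.0]
ft_force: [-0.1, -0.4, -2.4]
grip_width: 0.405
grasp_force: 50.6
```

>>> {"method": "move_arm", "body": {"motion": [[[0.0015,-0.0008,0.03],[0,0,0],-1],[[0,0,0.03],[0,0,0],-1],[[0,0,0.025],[0,0,0],-1],[[0,0,0.008],[0,0,0],-1],[[0,0,0.002],[0,0,0],-1],[[0,0,0.001],[0,0,0],-1],[[0,0,0],[0,0,0],-1],[[0,0,0],[0,0,0],-1],[[0,0,0],[0,0,0],-1]]}}

```text
clock: 45.55
position: [0.6238, -0.0527, 0.1438]
ee_rot: [1.0, 0.001, 0.0, 0.0]
ft_force: [0.9, -0.6, -1.9]
grip_width: 0.405
grasp_force: 50.6
```

>>> {"method": "move_arm", "body": {"motion": [[[0,0,0.0013],[0,0,0],-1],[[0,0,0.0006],[0,0,0],-1],[[0,0,0],[0,0,0],-1],[[0,0,0],[0,0,0],-1],[[0,0,0],[0,0,0],-1]]}}

```text
clock: 46.05
position: [0.6239, -0.0527, 0.1426]
ee_rot: [1.0, 0.001, 0.001, 0.0]
ft_force: [-1.1, -0.8, 6.4]
grip_width: 0.405
grasp_force: 51.5
```

Release, rise, move clear to the right, and check.

>>> {"method": "move_arm", "body": {"motion": [[[0,0,0],[0,0,0],0.4],[[0,0,0],[0,0,0],0.4],[[0,0,0],[0,0,0],0.4],[[0,0,0],[0,0,0],0.4],[[0,0,0],[0,0,0],0.4],[[0,0,-0.025],[0,0,0],0.4],[[0,0,-0.035],[0,0,0],0.4],[[0,0,-0.035],[0,0,0],0.4],[[0,0,-0.035],[0,0,0],0.4]]}}

```text
clock: 46.95
position: [0.6234, -0.0526, 0.2403]
ee_rot: [1.0, 0.001, -0.0, 0.0]
ft_force: [0.1, 0.3, -0.5]
grip_width: 0.699
grasp_force: 0.0
```

>>> {"method": "move_arm", "body": {"motion": [[[-0.02,0.04,0],[0,0,0],0.4],[[-0.02,0.04,0],[0,0,0],0.4],[[-0.02,0.04,0],[0,0,0],0.4],[[-0.02,0.04,0],[0,0,0],0.4],[[-0.02,0.04,0],[0,0,0],0.4],[[-0.02,0.04,0],[0,0,0],0.4],[[-0.02,0.04,0],[0,0,0],0.4],[[-0.02,0.04,0],[0,0,0],0.4],[[-0.02,0.04,0],[0,0,0],0.4],[[0,0,0],[0,0,0],0.4],[[0,0,0],[0,0,0],0.4],[[0,0,0],[0,0,0],0.4]]}}

```text
clock: 48.15
position: [0.4895, -0.3216, 0.2393]
ee_rot: [1.0, 0.001, 0.0, -0.0]
ft_force: [0.5, 0.3, 0.0]
grip_width: 0.697
grasp_force: 0.0
```

```bash
python3 - <<'E'
from h import *
c=vision.camera("side"); d=vision.camera("top")
cv2.imwrite("pics/f.png",np.hstack([c["pixels"][80:360,140:400,::-1],d["pixels"][90:370,130:390,::-1]]))
E
```

```text
(no output)
```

View pics/f.png

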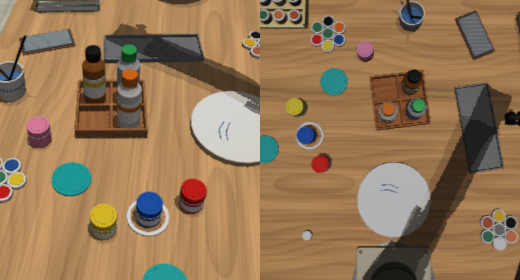

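All three bottles are upright in their original compartments (top crop: amber (412,82), white (388,112), metal (418,107)). The blue jar is on the coaster and the tray is empty.

```bash
python3 -c "
from workcell import order; print(order.hand_in())"
```

```text
the job is handed in; nothing more can be done
None
```

The job is handed in at about 48 s of the 141 s allowed: the blue jar stands in the middle of the cork coaster, all three bottles are upright in the caddy compartments they came from, and the red and yellow jars were not touched.

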